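Weigh two shells by hand, rack the light one, show the heavy one to the camera

TASK

Two look-alike shells stand on the bench in front of the row shelf, and only one of them contains a steel weight. Lift the orange-plugged shell a few centimetres clear of the bench, then the black-plugged one, to feel which is heavier; stand the lighter one upright on the yellow disc in the gap of the row on the low shelf and let go of it. Finish still holding the heavier one upright in the air in front of the inspection camera, over the white-and-red target on its base with the lens looking at the middle of the shell, and leave everything else where it is.

Things in the scene. Friction and masses are not known exactly. Their poses are not given: they have to be found in the camera images.
- shell_orange: blue-grey shell like a small bottle, orange plug on top; 90 mm tall; round, 46 mm across up to 58 mm, narrowing to 34 mm at 85 mm. Origin: centre of its foot; z up. Stands on the bench. Closed; inside, unseen, is an insert with 3 mm of play. One of the two shells (either one) has a plastic insert, 0.12 to 0.15 kg in all; the other a steel one, 0.32 to 0.44 kg in all.
- shell_black: blue-grey shell like a small bottle, black plug on top; 90 mm tall; round, 46 mm across up to 58 mm, narrowing to 34 mm at 85 mm. Origin: centre of its foot; z up. Stands on the bench. Closed; inside, unseen, is an insert with 3 mm of play. One of the two shells (either one) has a plastic insert, 0.12 to 0.15 kg in all; the other a steel one, 0.32 to 0.44 kg in all.
- rack: low grey shelf, fixed: one board 100 mm deep (its x) by 310 mm long (its y), upper face 50 mm above the bench, open above. Origin: on the bench, below the board's centre. The row runs along its y: four places at y = -108, -36, 36 and 108 mm, x = 0; three hold shells, one is the gap.
- spot: flat yellow disc 48 mm across, painted in the one empty place of the row on the shelf. Origin: its centre, on the board's upper face (50 mm above the bench).
- camera: fixed black 46 mm cube with a lens, on a post on a dark base plate 240 x 90 x 6 mm; top 163 mm above the bench. Origin: centre of the plate's underside; x along the plate, post at x = +100 mm; the lens looks level along -x from x = +39 mm, 140 mm above the bench. A white disc with a red dot marks the plate at x = -60 mm.
- focus (a point): the point the lens looks at: straight above the red dot, at lens height (140 mm above the bench), 99 mm in front of the lens. Same axes as camera (x points to the lens, z up). The middle of the presented shell (45 mm above its foot) belongs here.
- row1: bystander: a blue-grey shell of the same shape, 46 mm across and 90 mm tall, with a white plug, standing in the row on the shelf (row places 72 mm apart). Origin: centre of its foot.
- row2: bystander: a blue-grey shell of the same shape, 46 mm across and 90 mm tall, with a white plug, standing in the row on the shelf (row places 72 mm apart). Origin: centre of its foot.
- row3: bystander: a blue-grey shell of the same shape, 46 mm across and 90 mm tall, with a white plug, standing in the row on the shelf (row places 72 mm apart). Origin: centre of its foot.
- ink_tin: bystander: ink tin with red label, 70 mm across, 80 mm tall, standing. Origin: centre of its foot.
- thinner: bystander: blue bottle with white cap, 54 mm across, 130 mm tall, standing. Origin: centre of its foot.
- screwdriver: bystander: screwdriver lying on the bench, along its x. Origin: underside, near its middle.
- spare_pad: bystander: red printing pad on a 50 mm square aluminium plate, 50 mm tall. Origin: centre of its underside.

How it is judged:
On the way, in this order (a step that is already met when the one before it is completed fails the run):
1. the orange-plugged shell is lifted at least 20 mm clear in the gripper (height (world z) of shell_orange above 0.02 m and contact force between the fingers and shell_orange above 1 N), for 0.2 s.
2. then the black-plugged shell is lifted at least 20 mm clear in the gripper (height (world z) of shell_black above 0.02 m and contact force between the fingers and shell_black above 1 N), for 0.2 s.
At the end, for the whole second after the job is handed in: Lighter shell (0.6 to 2.2 N on the shelf) released, upright within 0.06 rad, within 14 mm of the disc's centre. Heavier held still and free, within 0.17 rad of upright, within 25 mm of the lens axis, 40 mm of the focus along it, 30 mm in height. Row moved under 20 mm, others under 30 mm (((x of shell_orange in the frame of focus between -0.04 and 0.04 m and y of shell_orange in the frame of focus between -0.025 and 0.025 m and z of shell_orange in the frame of focus between -0.075 and -0.015 m and angle between shell_orange's own z axis and vertical below 0.17 rad and linear speed of shell_orange below 0.03 m/s and contact force between the fingers and shell_orange above 2 N and contact force between shell_orange and camera below 0.1 N and contact force between shell_orange and rack below 0.1 N and contact force between shell_orange and shell_black below 0.1 N and horizontal distance between shell_black and spot below 0.014 m and z of shell_black in the frame of rack between 0.044 and 0.056 m and angle between shell_black's own z axis and vertical below 0.06 rad and linear speed of shell_black below 0.02 m/s and contact force between the fingers and shell_black below 0.05 N and contact force between shell_black and rack between 0.6 and 2.2 N) or (x of shell_black in the frame of focus between -0.04 and 0.04 m and y of shell_black in the frame of focus between -0.025 and 0.025 m and z of shell_black in the frame of focus between -0.075 and -0.015 m and angle between shell_black's own z axis and vertical below 0.17 rad and linear speed of shell_black below 0.03 m/s and contact force between the fingers and shell_black above 2 N and contact force between shell_black and camera below 0.1 N and contact force between shell_black and rack below 0.1 N and contact force between shell_black and shell_orange below 0.1 N and horizontal distance between shell_orange and spot below 0.014 m and z of shell_orange in the frame of rack between 0.044 and 0.056 m and angle between shell_orange's own z axis and vertical below 0.06 rad and linear speed of shell_orange below 0.02 m/s and contact force between the fingers and shell_orange below 0.05 N and contact force between shell_orange and rack between 0.6 and 2.2 N)) and angle between each of row1, row2, row3's own z axis and vertical below 0.08 rad and distance of each of row1, row2, row3 from where it was at the start of the episode below 0.02 m and distance of each of ink_tin, thinner, screwdriver, spare_pad from where it was at the start of the episode below 0.03 m); the arm keeps its last pose, push and grip.
It fails at once if a shell of the row is knocked over or pushed more than 20 mm (distance of any of row1, row2, row3 from where it was at the start of the episode above 0.02 m).
It fails at once if another bystander is moved more than 30 mm (distance of any of ink_tin, thinner, screwdriver, spare_pad from where it was at the start of the episode above 0.03 m).
It also fails if it takes over 72 s, if anything falls off the work surface, if the arm or the gripper's body presses on something with over 40 N, if the wrist force passes 120 N, or if a joint passes its speed limit or range.

ROBOT

A 6-joint arm with a two-finger parallel gripper is mounted at the origin on the work surface. World frame = base frame: x ahead of the robot, y to its left, z up, the work surface at z = 0. Lengths are in m, angles in rad, forces in N, time in s.
With the tool pointing down it reaches from about 0.35 to 0.85 m from the base axis. Payload 8.1 kg.
Tool frame: the origin (TCP) lies between the finger pads; the fingertips stand 11 mm ahead of it and the grasp point (between the pads) lies 8 mm behind it (robot.tips_ahead is the distance from the TCP to the fingertips, in m); z points along the fingers, y is the line along which they close (so a half turn about z gives the same grasp; the last joint's range is limited). The gripper opens to 93 mm and grips with 3 to 60 N. Pads are 15 mm wide; open, the fingers measure 128 mm over their backs; the gripper's body (75 mm by 188 mm) begins 65 mm behind the grasp point.
Start: joints at [1.015, 0.13, 1.488, -0, 1.523, -0.085], TCP at [0.272, 0.535, 0.23] pointing down, gripper open.
Joint ranges: [-2.96, 2.96], [-0.89, 2.26], [0.02, 2.5], [-1.34, 4.48], [0, 2.73], [-2.66, 2.66]. Speed limits (rad/s): [2.39, 2.39, 2.79, 3.14, 3.14, 3.14].

INTERFACE

Orientations are given as a rotation vector (axis times angle).
In Python, from plant import robot gives the robot as it stands. The module is installed in compiled form; this text tells all that it offers.
- The arm moves only by the tool move_arm, never from a script. Its argument "deltas" is one flat list of numbers, 7 for each row, row after row: the shift along the tool's x, y, z in m, then the turn, a rotation vector about the tool's x, y, z in rad, then the opening, from 0 (shut) to 1 (fully open). A call has 1 to 12 rows; each row is the pose to reach, as a shift and turn from the pose commanded when the call began, along the tool's axes at that moment; what a row does not reach only later rows make up. A row lasts 1/8 s, in which the tool goes at most 62.5 mm and 10.7 degrees, less where a joint would pass 70% of its speed; a pose out of reach is approached as far as the arm can. A call with a gripper value outside its range is refused whole. The fingers move at their own pace and stop on an object; "squeeze" is the grip in N (left out, the last holds). Time passes only in rows, so rows that repeat a pose let the fingers close. It gives the time, the measured TCP pose, the force, the opening and the grip force at its end, in the units of the state.
- robot.read_state(): the state, without advancing time (a new reading comes with each control period).
- robot.read_camera(name): name is "side" or "top" or "wrist"; returns (picture, depth): 420x560x3 uint8, red, green, blue; 420x560 float32, m along the optical axis (not along the pixel's ray), 0 where there is no reading.
- robot.camera_model(name): a dict with "K" (3x3 intrinsics, pixels), "R" (3x3) and "t" (3): a world point X has camera coordinates R X + t; the wrist camera has in their place "tool_from_camera" (4x4, takes a point from camera to tool coordinates, whose origin is the TCP and whose axes are the flange's). Camera axes: x right, y down, z forward; pixel columns grow to the right and rows downward; lengths in m; the calibration is good to about 2 mm. A picture is of the moment at which its call begins: read the wrist's pose just before it. camera_model takes no time and is no camera call.
- robot.close_job(): hands the job in; it is judged then, once.
Trained networks look in the newest picture that a camera, given by its name, has taken for a name from the list of things; names that differ only in an ending like _2 or _b are one class to them, and where a whole thing is asked for, a point or a joint stands for the part that bears it (a point fixed in the world has none). Each returns a list of dicts, best first, with "confidence" (0 to 1); they miss things now and then, are a little off and sometimes report something else, mostly with a low value. They report only what shows in the picture. A call takes as long as a camera call.
- robot.recognise(camera, label): "uv" ([column, row] in pixels, amid what is visible of it).
The state is a dict: "t": time; "q": joint angles; "dq": joint speeds; "joint_torque": joint torques, N m; "tool_pos": TCP position; "orientation": TCP orientation; "force": force on the tool from outside, world axes, zero at the start; "wrist_torque": the same for the moment, N m; "opening": finger opening in m; "gripper_force": force on a finger pad.
Only numpy, scipy, OpenCV 4.12 (cv2) and the standard library are available. Lean on these libraries where they do the work, as an engineer would, in place of code of your own. Each camera call takes 0.05 s, during which the arm holds its last target. There are 200 camera calls.

## Working session

There is one attempt and no reset: what is moved stays moved. The work goes in short steps, Python scripts to look and compute and a tool call to move; the robot and the scene stay as the last step left them, time stands still between calls to the robot, and variables do not carry over. Pictures are saved under pics/ and viewed, at most 10 in all, crops included, and the job is handed in when it is done.

Besides the shell and the picture viewer there is one more tool, called after "Emit:" as name(argument=value, ...) on one line, values as JSON. move_arm: Moves the arm, as the interface text tells. Its arguments: {"type":"object","properties":{"deltas":{"type":"array","items":{"type":"number"}},"squeeze":{"type":"number"}},"required":["deltas"]}

```bash
mkdir -p pics
cat > h.py <<'E'
import numpy as np, cv2
from plant import robot
from scipy.spatial.transform import Rotation as Rn
def save(cam,name):
    im,d=robot.read_camera(cam); cv2.imwrite(f'pics/{name}.png',im[:,:,::-1]); np.save(f'pics/{name}.npy',d); return im,d
def cloud(cam,d):
    m=robot.camera_model(cam);K=np.array(m['K']);v,u=np.mgrid[:d.shape[0],:d.shape[1]]
    P=np.stack([(u-K[0,2])/K[0,0]*d,(v-K[1,2])/K[1,1]*d,d],-1)
    return (P-np.array(m['t']))@np.array(m['R'])  # R^T (P-t)
E
python3 - <<'E'
from h import *
s=robot.read_state();print(s)
for c in ('top','side'):
    im,d=save(c,c+'0');W=cloud(c,d)
    for l in ['shell_orange','shell_black','rack','spot','camera','row1','ink_tin','thinner','screwdriver','spare_pad']:
        for r in robot.recognise(c,l)[:4]:
            u,v=np.round(r['uv']).astype(int);print(c,l,u,v,round(r['confidence'],2),W[v,u].round(3) if d[v,u]>0 else None)
E
```

```text
{'t': 0.0, 'q': array([ 1.01462046e+00,  1.31165658e-01,  1.48928806e+00, -4.78482931e-06,
        1.52298735e+00, -8.54171874e-02]), 'dq': array([-1.22337851e-03, -2.43738726e-03, -1.22469522e-04,  1.53937820e-03,
       -7.64531132e-04, -3.33532378e-05]), 'joint_torque': array([ 7.04708646e-05, -5.59838533e+01, -4.91763854e+01,  7.70819373e-02,
        3.52879346e-02, -3.30623686e-05]), 'tool_pos': array([0.27183577, 0.53426861, 0.22857992]), 'orientation': array([-7.32521223e-01, -3.05440275e+00,  2.75722156e-03]), 'force': array([-0.01726038,  0.41100654,  0.87537771]), 'wrist_torque': array([-0.02100806,  0.06787846, -0.01187429]), 'gripper_force': 0.0, 'opening': 0.09282881371780949}
top shell_orange 309 268 0.69 [ 0.465 -0.077  0.089]
top shell_black 258 264 0.72 [0.475 0.058 0.089]
top rack 179 222 0.88 [0.585 0.28  0.049]
top rack 368 174 0.55 [ 0.722 -0.242  0.048]
top spot 140 230 0.77 [0.562 0.387 0.049]
top spot 312 210 0.18 [ 0.622 -0.088  0.029]
top row1 183 214 0.73 [0.602 0.245 0.141]
top row1 211 206 0.68 [0.623 0.175 0.14 ]
top row1 162 224 0.67 [0.577 0.3   0.135]
[... 207 characters left out ...]
_pad 214 206 0.32 [0.624 0.168 0.135]
side shell_orange 337 198 0.7 [ 0.456 -0.056  0.061]
side shell_black 327 238 0.67 [0.478 0.072 0.056]
side shell_black 324 129 0.44 [ 0.499 -0.368  0.005]
side rack 276 336 0.73 [0.582 0.343 0.052]
side rack 335 198 0.47 [ 0.461 -0.056  0.06 ]
side spot 290 357 0.71 [0.547 0.387 0.049]
side camera 324 129 0.68 [ 0.499 -0.368  0.005]
side row1 263 265 0.83 [0.625 0.204 0.123]
side row1 273 295 0.73 [0.595 0.274 0.114]
side row1 280 318 0.61 [0.575 0.335 0.13 ]
side ink_tin 238 207 0.76 [0.711 0.014 0.081]
side thinner 234 160 0.86 [ 0.743 -0.138  0.09 ]
side screwdriver 271 191 0.7 [ 0.637 -0.091  0.025]
side spare_pad 246 150 0.52 [ 0.724 -0.233  0.031]
```

View pics/top0.png

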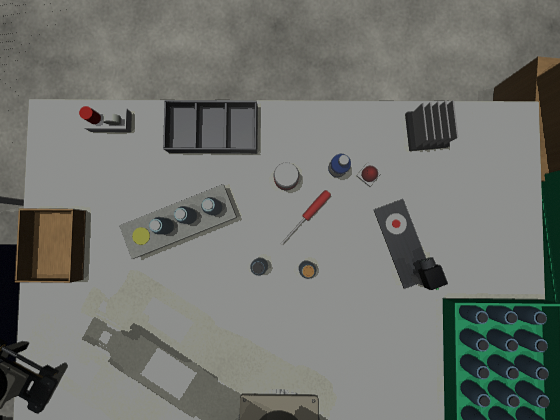

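View pics/side0.png

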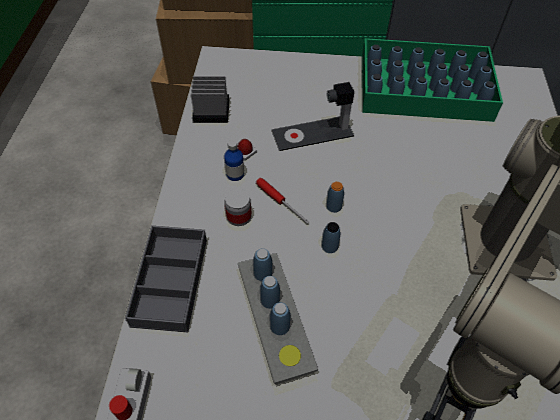

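Top view: orange shell at about (309,270), black at (259,267), and the yellow disc at the left end of the row at (140,236). The target dot is at (396,223) and the camera head at (431,273). The side view shows the same layout. Next I'll refine these positions by colour masks and depth.

Run:
```python
from h import *
for c in ('top','side'):
    im=cv2.imread(f'pics/{c}0.png');d=np.load(f'pics/{c}0.npy');W=cloud(c,d);m=robot.camera_model(c)
    print(c,'cam',(-np.array(m['R']).T@np.array(m['t'])).round(3),'f',m['K'][0][0])
    hsv=cv2.cvtColor(im,cv2.COLOR_BGR2HSV);H,S,V=cv2.split(hsv);z=W[...,2];ok=d>0
    x,y=W[...,0],W[...,1]
    def rep(n,M):
        M=M&ok; P=W[M]; print(n,len(P),P.mean(0).round(4),'min',P.min(0).round(3),'max',P.max(0).round(3))
    rep('yellow',(abs(H-28.)<6)&(S>150)&(x>.5)&(y>.3)&(z<.07))
    rep('reddot',((H<8)|(H>172))&(S>130)&(abs(x-.63)<.08)&(abs(y+.31)<.06))
    rep('white',(S<60)&(V>140)&(z>-.01)&(z<.02)&(abs(x-.62)<.05)&(abs(y+.315)<.06))
    for n,cx,cy in(('orange',.462,-.07),('black',.475,.06)):
        R=np.hypot(x-cx,y-cy)<.045
        rep(n+' top',R&(z>.083)); rep(n+' body',R&(z>.02)&(z<.083))
    rep('camhead',(z>.10)&(y<-.33)&(x<.6)&(x>.35)&(y>-.5))
    M=(z>.04)&(z<.057)&(x>.45)&(x<.75)&(y>.1)&(y<.48)&ok
    r=cv2.minAreaRect(W[M][:,:2].astype(np.float32));print('rack',r)
    M=(z>.001)&(z<.014)&(x>.38)&(x<.72)&(y>-.5)&(y<-.25)&(V<90)&ok
    r=cv2.minAreaRect(W[M][:,:2].astype(np.float32));print('plate',r)
    for cx,cy in ((.577,.3),(.602,.245),(.623,.175)):
        rep('row',(np.hypot(x-cx,y-cy)<.035)&(z>.133))
```

```text
top cam [ 0.55  -0.01   1.126] f 391.5749348798077<stdin>:8: RuntimeWarning: Mean of empty slice.
  ret = um.true_divide(
Traceback (most recent call last):
ValueError: zero-size array to reduction operation minimum which has no identity
```

```bash
cat > meas.py <<'E'
from h import *
for c in ('top','side'):
    im=cv2.imread(f'pics/{c}0.png');d=np.load(f'pics/{c}0.npy');W=cloud(c,d)
    print('==',c)
    H,S,V=[a.astype(float) for a in cv2.split(cv2.cvtColor(im,cv2.COLOR_BGR2HSV))];x,y,z=np.moveaxis(W,-1,0);ok=d>0
    if c=='top':print(W[236,140],H[236,140],S[236,140],V[236,140], W[223,396],H[223,396],S[223,396],H[223,400],S[223,404],V[223,404])
    def rep(n,M):
        P=W[M&ok]
        if len(P)>2: print(n,len(P),P.mean(0).round(4),'mid',((P.min(0)+P.max(0))/2).round(4),'size',np.ptp(P,axis=0).round(3))
    rep('yellow',(abs(H-28)<8)&(S>90)&(x>.5)&(y>.3)&(y<.5)&(z<.07))
    rep('reddot',((H<8)|(H>172))&(S>100)&(np.hypot(x-.6,y+.31)<.08))
    rep('white',(S<60)&(V>130)&(z>.003)&(z<.02)&(np.hypot(x-.6,y+.31)<.05))
    for n,cx,cy in(('orange',.462,-.07),('black',.475,.06)):
        R=np.hypot(x-cx,y-cy)<.045
        rep(n+' top',R&(z>.083)); rep(n+' body',R&(z>.02)&(z<.083))
    rep('camhead',(z>.10)&(y<-.33)&(x<.6)&(x>.35)&(y>-.5))
    for n,M in(('rack',(z>.04)&(z<.057)&(x>.45)&(x<.75)&(y>.1)&(y<.48)),('plate',(z>.001)&(z<.014)&(x>.38)&(x<.72)&(y>-.5)&(y<-.22)&(V<90))):
        r=cv2.minAreaRect(W[M&ok][:,:2].astype(np.float32));print(n,r)
    for cx,cy in ((.577,.3),(.602,.245),(.623,.175)):
        rep('row',(np.hypot(x-cx,y-cy)<.035)&(z>.133))
E
python3 meas.py
```

```text
== top
[0.54555262 0.38520628 0.05313569] 30.0 138.0 142.0 [ 0.5880312  -0.32990932  0.00452068] 1.0 174.0 2.0 4.0 143.0
yellow 240 [0.5465 0.3844 0.0503] mid [0.547  0.3844 0.0511] size [0.047 0.048 0.012]
reddot 53 [ 0.5866 -0.3281  0.0073] mid [ 0.5865 -0.3276  0.0069] size [0.02  0.022 0.009]
white 255 [ 0.5879 -0.3261  0.0069] mid [ 0.6007 -0.3118  0.0081] size [0.089 0.088 0.01 ]
orange top 127 [ 0.4587 -0.0738  0.0884] mid [ 0.4582 -0.0743  0.0887] size [0.034 0.032 0.011]
orange body 112 [ 0.4631 -0.07    0.0661] mid [ 0.4584 -0.0731  0.0552] size [0.045 0.043 0.055]
black top 131 [0.4661 0.0581 0.0883] mid [0.4663 0.0578 0.0881] size [0.032 0.032 0.01 ]
black body 106 [0.4702 0.0542 0.0647] mid [0.4654 0.0589 0.0514] size [0.046 0.046 0.062]
camhead 656 [ 0.4593 -0.3716  0.1566] mid [ 0.46   -0.3775  0.1446] size [0.079 0.06  0.051]
rack ((0.5878154039382935, 0.28487226366996765), (0.10066605359315872, 0.31120890378952026), 22.254749298095703)
plate ((0.5628532767295837, -0.33463144302368164), (0.3795930743217468, 0.10714782774448395), 25.10410499572754)
row 139 [0.5745 0.31
[... 743 characters left out ...]
692 0.0599 0.0888] size [0.033 0.034 0.011]
black body 282 [0.4695 0.0741 0.055 ] mid [0.4684 0.0665 0.0518] size [0.046 0.034 0.062]
camhead 514 [ 0.4603 -0.3665  0.1501] mid [ 0.4635 -0.3778  0.1355] size [0.076 0.063 0.068]
rack ((0.5904002785682678, 0.28397250175476074), (0.10058718174695969, 0.31296271085739136), 22.398305892944336)
plate ((0.5421024560928345, -0.3417445123195648), (0.42041024565696716, 0.1602456122636795), 40.03507614135742)
row 185 [0.5771 0.3191 0.1388] mid [0.5772 0.3168 0.1391] size [0.033 0.033 0.012]
row 174 [0.6052 0.2566 0.139 ] mid [0.6052 0.2555 0.14  ] size [0.034 0.035 0.014]
row 154 [0.6297 0.187  0.1389] mid [0.6305 0.1863 0.14  ] size [0.035 0.034 0.014]
```

```bash
cat >> h.py <<'E'
def plan(x,y,z,yaw):
    "delta from the measured pose to TCP x,y,z, pointing down, closing axis at yaw deg"
    s=robot.read_state();R0=Rn.from_rotvec(s['orientation']);c,n=np.cos(np.radians(yaw)),np.sin(np.radians(yaw))
    R1=Rn.from_matrix(np.array([[-n,c,0],[c,n,0],[0,0,-1]]))
    p=R0.inv().apply(np.array([x,y,z])-s['tool_pos']);r=(R0.inv()*R1).as_rotvec()
    print('t',round(s['t'],2),'pos',s['tool_pos'].round(4),'F',s['force'].round(2),'open',round(s['opening'],4),'grip',round(s['gripper_force'],1),'delta',p.round(4),r.round(4),'q',s['q'].round(2))
E
python3 -c "
from h import *
plan(.460,-.0725,.20,22.5)"
```

```text
t 1.1 pos [0.2721 0.5347 0.2297] F [-0.77 -0.23 -0.65] open 0.0929 grip 0.0 delta [-0.4429 -0.456   0.0296] [ 0.     -0.      0.7073] q [ 1.01  0.13  1.49 -0.    1.52 -0.09]
```

Emit:
move_arm(deltas=[-0.443,-0.456,0.03,0,0,0.707,1,-0.443,-0.456,0.03,0,0,0.707,1,-0.443,-0.456,0.03,0,0,0.707,1,-0.443,-0.456,0.03,0,0,0.707,1,-0.443,-0.456,0.03,0,0,0.707,1,-0.443,-0.456,0.03,0,0,0.707,1,-0.443,-0.456,0.03,0,0,0.707,1,-0.443,-0.456,0.03,0,0,0.707,1,-0.443,-0.456,0.03,0,0,0.707,1,-0.443,-0.456,0.03,0,0,0.707,1,-0.443,-0.456,0.03,0,0,0.707,1,-0.443,-0.456,0.03,0,0,0.707,1], squeeze=25)

```text
t: 2.6
tool_pos: [0.46, -0.0729, 0.1995]
orientation: [-1.747, -2.61, -0.0]
force: [0.0, 0.6, -0.4]
opening: 0.0928
gripper_force: 0.0
```

```bash
python3 -c "
from h import *
plan(.460,-.0725,.037,22.5)
im,d=save('wrist','w1')
s=robot.read_state();m=robot.camera_model('wrist');K=np.array(m['K']);T=np.array(m['tool_from_camera'])
v,u=np.mgrid[:420,:560];P=np.stack([(u-K[0,2])/K[0,0]*d,(v-K[1,2])/K[1,1]*d,d],-1)@T[:3,:3].T+T[:3,3]
W=P@Rn.from_rotvec(s['orientation']).as_matrix().T+s['tool_pos']
M=(d>0)&(W[...,2]>.08)&(W[...,2]<.1)&(np.hypot(W[...,0]-.46,W[...,1]+.07)<.05);Q=W[M];print(len(Q),Q.mean(0),(Q.min(0)+Q.max(0))/2,np.ptp(Q,axis=0))
"
```

```text
t 2.6 pos [ 0.46   -0.0729  0.1995] F [ 0.04  0.6  -0.38] open 0.0928 grip 0.0 delta [0.0002 0.0002 0.1625] [-0.0003 -0.0007 -0.0016] q [-0.27 -0.22  1.89  0.    1.48 -0.66]
1010 [ 0.45689091 -0.07085259  0.08795138] [ 0.45738176 -0.07215084  0.08595579] [0.03570768 0.03462992 0.01177636]
```

Emit:
move_arm(deltas=[0,0,0.06,0,0,0,1,0,0,0.11,0,0,0,1,0,0,0.14,0,0,0,1,0,0,0.1625,0,0,0,1,0,0,0.1625,0,0,0,1,0,0,0.1625,0,0,0,0.2,0,0,0.1625,0,0,0,0.2,0,0,0.1625,0,0,0,0.2,0,0,0.1625,0,0,0,0.2,0,0,0.1625,0,0,0,0.2,0,0,0.1625,0,0,0,0.2,0,0,0.1625,0,0,0,0.2], squeeze=25)

```text
t: 4.15
tool_pos: [0.46, -0.0727, 0.0372]
orientation: [-1.745, -2.612, 0.0]
force: [-1.6, -0.2, 2.9]
opening: 0.0446
gripper_force: 25.0
```

Emit:
move_arm(deltas=[0,0,-0.02,0,0,0,0.2,0,0,-0.05,0,0,0,0.2,0,0,-0.06,0,0,0,0.2,0,0,-0.06,0,0,0,0.2,0,0,-0.06,0,0,0,0.2,0,0,-0.06,0,0,0,0.2,0,0,-0.06,0,0,0,0.2])

```text
t: 5.03
tool_pos: [0.4596, -0.0725, 0.0964]
orientation: [-1.744, -2.611, 0.001]
force: [0.1, -0.4, -0.9]
opening: 0.0447
gripper_force: 25.0
```

```bash
cat > w.py <<'E'
from h import *
F=[]
for i in range(6):
    robot.read_camera('wrist');s=robot.read_state();F.append(s['force'])
print(np.array(F).round(2).tolist(),'mean',np.mean(F,0).round(2),np.std(F,0).round(2),s['joint_torque'].round(2),s['gripper_force'],s['opening'],s['tool_pos'])
E
python3 w.py
```

```text
[[-0.63, -0.14, -1.11], [-0.29, -0.26, -1.41], [-0.39, -0.18, -2.76], [-0.0, -0.36, -1.27], [0.03, -0.74, -1.48], [0.14, 0.65, -1.26]] mean [-0.19 -0.17 -1.55] [0.27 0.42 0.55] [ -0.   -39.48 -46.37   0.05   0.06   0.  ] 24.965842350154617 0.044831154400866276 [ 0.46010737 -0.07260745  0.09710614]
```

Orange feels like about 1.5 N, which suggests it is the light one. I'll set it down and weigh black.

Emit:
move_arm(deltas=[0,0,0.025,0,0,0,0.2,0,0,0.045,0,0,0,0.2,0,0,0.055,0,0,0,0.2,0,0,0.06,0,0,0,0.2,0,0,0.06,0,0,0,0.2,0,0,0.06,0,0,0,1,0,0,0.06,0,0,0,1,0,0,0.06,0,0,0,1,0,0,0.06,0,0,0,1,0,0,0.03,0,0,0,1,0,0,-0.03,0,0,0,1,0,0,-0.08,0,0,0,1])

```text
t: 6.82
tool_pos: [0.4601, -0.0726, 0.1791]
orientation: [1.745, 2.612, 0.0]
force: [0.2, 0.1, 0.4]
opening: 0.0927
gripper_force: 0.0
```

```bash
python3 -c "
from h import *
plan(.467,.059,.18,-67.5)"
```

```text
t 6.83 pos [ 0.4601 -0.0726  0.1791] F [0.19 0.15 0.4 ] open 0.0927 grip 0.0 delta [ 0.1189  0.0568 -0.0009] [ 6.0000e-04 -1.0000e-04  1.5711e+00] q [-0.27 -0.21  1.91  0.    1.44 -0.66]
```

Emit:
move_arm(deltas=[0.119,0.057,0,0,0,0.18,1,0.119,0.057,0,0,0,0.36,1,0.119,0.057,0,0,0,0.54,1,0.119,0.057,0,0,0,0.72,1,0.119,0.057,0,0,0,0.9,1,0.119,0.057,0,0,0,1.08,1,0.119,0.057,0,0,0,1.26,1,0.119,0.057,0,0,0,1.44,1,0.119,0.057,0,0,0,1.571,1,0.119,0.057,0,0,0,1.571,1,0.119,0.057,0,0,0,1.571,1])

```text
t: 8.2
tool_pos: [0.4672, 0.0592, 0.1771]
orientation: [-3.08, -0.618, 0.0]
force: [-0.2, 0.1, 0.2]
opening: 0.0928
gripper_force: 0.0
```

```bash
python3 w.py; python3 -c "
from h import *
plan(.467,.059,.037,-67.5)"
```

```text
[[1.0, -0.18, -0.27], [-0.58, 0.27, -0.4], [-0.12, -0.28, -0.32], [-0.2, -1.03, -0.51], [0.53, -0.33, 0.8], [-0.6, -0.24, -0.16]] mean [ 0.01 -0.3  -0.14] [0.58 0.38 0.43] [-0.000e+00 -3.830e+01 -4.839e+01  4.000e-02 -7.000e-02 -2.000e-02] 0.0 0.09304290448278839 [0.46719189 0.05918378 0.17716896]
t 8.5 pos [0.4672 0.0592 0.1772] F [-0.6  -0.24 -0.16] open 0.093 grip 0.0 delta [-3.000e-04  1.000e-04  1.402e-01] [ 0.     -0.      0.0008] q [ 0.02 -0.2   1.9  -0.    1.43  1.19]
```

Emit:
move_arm(deltas=[0,0,0.06,0,0,0,1,0,0,0.1,0,0,0,1,0,0,0.13,0,0,0,1,0,0,0.14,0,0,0,1,0,0,0.14,0,0,0,1,0,0,0.14,0,0,0,0.2,0,0,0.14,0,0,0,0.2,0,0,0.14,0,0,0,0.2,0,0,0.14,0,0,0,0.2,0,0,0.14,0,0,0,0.2,0,0,0.14,0,0,0,0.2,0,0,0.14,0,0,0,0.2], squeeze=30)

```text
t: 10.0
tool_pos: [0.4673, 0.0591, 0.0372]
orientation: [3.081, 0.613, 0.0]
force: [0.6, -0.9, 0.2]
opening: 0.0447
gripper_force: 29.9
```

Emit:
move_arm(deltas=[0,0,-0.02,0,0,0,0.2,0,0,-0.05,0,0,0,0.2,0,0,-0.06,0,0,0,0.2,0,0,-0.06,0,0,0,0.2,0,0,-0.06,0,0,0,0.2,0,0,-0.06,0,0,0,0.2,0,0,-0.06,0,0,0,0.2])

```text
t: 10.88
tool_pos: [0.4667, 0.0592, 0.0964]
orientation: [-3.081, -0.613, 0.002]
force: [-0.0, 0.5, -4.3]
opening: 0.0449
gripper_force: 29.9
```

```bash
python3 w.py
```

```text
[[-0.03, -0.46, -3.44], [-0.32, 0.47, -3.04], [-0.22, 0.77, -3.9], [0.19, -0.22, -4.62], [-0.52, 0.2, -3.41], [0.29, -0.24, -4.53]] mean [-0.1   0.09 -3.82] [0.28 0.43 0.59] [-0.000e+00 -4.154e+01 -4.775e+01  4.000e-02 -6.000e-02  0.000e+00] 29.93654637637519 0.04477207033415429 [0.46720783 0.05918508 0.09713431]
```

Black feels like about 3.8 N, so it is the heavy one. I'll set it down and fetch orange.

Emit:
move_arm(deltas=[0,0,0.025,0,0,0,0.2,0,0,0.045,0,0,0,0.2,0,0,0.055,0,0,0,0.2,0,0,0.06,0,0,0,0.2,0,0,0.06,0,0,0,0.2,0,0,0.06,0,0,0,1,0,0,0.06,0,0,0,1,0,0,0.06,0,0,0,1,0,0,0.06,0,0,0,1,0,0,0.03,0,0,0,1,0,0,-0.03,0,0,0,1,0,0,-0.08,0,0,0,1])

```text
t: 12.68
tool_pos: [0.4671, 0.0592, 0.1791]
orientation: [3.081, 0.613, 0.001]
force: [0.9, -0.1, -0.6]
opening: 0.093
gripper_force: 0.0
```

```bash
python3 -c "
from h import *
plan(.460,-.0725,.18,22.5)
im,d=save('top','top1')
for l in('shell_orange','shell_black'): print(l,robot.recognise('top',l)[:2])
"; sed "s/{c}0/{c}1/;s/('top','side')/('top',)/" meas.py | python3 - | egrep 'orange|black|row'
```

```text
t 12.68 pos [0.4671 0.0592 0.1791] F [ 0.95 -0.06 -0.63] open 0.093 grip 0.0 delta [-0.057   0.1189 -0.0009] [ 6.0000e-04 -2.0000e-04 -1.5707e+00] q [ 0.02 -0.2   1.9  -0.    1.44  1.2 ]
shell_orange [{'uv': [307.2, 265.5], 'confidence': 0.6}]
shell_black []
orange top 127 [ 0.4587 -0.0738  0.0884] mid [ 0.4582 -0.0743  0.0887] size [0.034 0.032 0.011]
orange body 112 [ 0.4631 -0.07    0.0661] mid [ 0.4584 -0.0731  0.0552] size [0.045 0.043 0.055]
black top 131 [0.4661 0.0581 0.0883] mid [0.4663 0.0578 0.0881] size [0.032 0.032 0.01 ]
black body 106 [0.4702 0.0542 0.0647] mid [0.4654 0.0589 0.0514] size [0.046 0.046 0.062]
row 139 [0.5745 0.3157 0.1378] mid [0.5754 0.3161 0.1384] size [0.033 0.034 0.01 ]
row 137 [0.6034 0.253  0.1376] mid [0.6038 0.2534 0.1378] size [0.033 0.034 0.009]
row 131 [0.628  0.1833 0.138 ] mid [0.6273 0.1836 0.1386] size [0.033 0.031 0.011]
```

Emit:
move_arm(deltas=[-0.057,0.119,0,0,0,-0.18,1,-0.057,0.119,0,0,0,-0.36,1,-0.057,0.119,0,0,0,-0.54,1,-0.057,0.119,0,0,0,-0.72,1,-0.057,0.119,0,0,0,-0.9,1,-0.057,0.119,0,0,0,-1.08,1,-0.057,0.119,0,0,0,-1.26,1,-0.057,0.119,0,0,0,-1.44,1,-0.057,0.119,0,0,0,-1.571,1,-0.057,0.119,0,0,0,-1.571,1,-0.057,0.119,0,0,0,-1.571,1])

```text
t: 14.2
tool_pos: [0.4596, -0.0725, 0.1762]
orientation: [-1.748, -2.609, 0.001]
force: [-0.7, -0.1, 0.6]
opening: 0.093
gripper_force: 0.0
```

```bash
python3 -c "
from h import *
plan(.460,-.0725,.037,22.5)
im,d=save('wrist','w2')
s=robot.read_state();m=robot.camera_model('wrist');K=np.array(m['K']);T=np.array(m['tool_from_camera'])
v,u=np.mgrid[:420,:560];P=np.stack([(u-K[0,2])/K[0,0]*d,(v-K[1,2])/K[1,1]*d,d],-1)@T[:3,:3].T+T[:3,3]
W=P@Rn.from_rotvec(s['orientation']).as_matrix().T+s['tool_pos']
M=(d>0)&(W[...,2]>.08)&(W[...,2]<.1)&(np.hypot(W[...,0]-.46,W[...,1]+.07)<.05);Q=W[M];print(len(Q),Q.mean(0),(Q.min(0)+Q.max(0))/2,np.ptp(Q,axis=0))
"
```

```text
t 14.2 pos [ 0.4596 -0.0725  0.1762] F [-0.7  -0.1   0.64] open 0.093 grip 0.0 delta [-0.0003  0.0005  0.1392] [-0.0011 -0.0009 -0.0027] q [-0.27 -0.21  1.92  0.    1.44 -0.66]
1181 [ 0.45938163 -0.07071318  0.08810518] [ 0.46011788 -0.07205133  0.08599044] [0.03485226 0.03414139 0.01193013]
```

Orange stands where it was left. Now I'll grasp it and lift it well clear.

Emit:
move_arm(deltas=[0,0,0.06,0,0,0,1,0,0,0.1,0,0,0,1,0,0,0.13,0,0,0,1,0,0,0.139,0,0,0,1,0,0,0.139,0,0,0,1,0,0,0.139,0,0,0,0.2,0,0,0.139,0,0,0,0.2,0,0,0.139,0,0,0,0.2,0,0,0.139,0,0,0,0.2,0,0,0.139,0,0,0,0.2,0,0,0.139,0,0,0,0.2,0,0,0.139,0,0,0,0.2], squeeze=25)

```text
t: 15.75
tool_pos: [0.4601, -0.0726, 0.0382]
orientation: [1.745, 2.612, -0.0]
force: [0.8, 1.2, 1.4]
opening: 0.0445
gripper_force: 25.0
```

Emit:
move_arm(deltas=[0,0,-0.02,0,0,0,0.2,0,0,-0.07,0,0,0,0.2,0,0,-0.12,0,0,0,0.2,0,0,-0.16,0,0,0,0.2,0,0,-0.18,0,0,0,0.2,0,0,-0.18,0,0,0,0.2,0,0,-0.18,0,0,0,0.2])

```text
t: 16.62
tool_pos: [0.4594, -0.0724, 0.2166]
orientation: [-1.744, -2.611, 0.001]
force: [-0.4, 0.1, -0.9]
opening: 0.0451
gripper_force: 25.0
```

```bash
python3 -c "
from h import *
plan(.5475,.384,.22,22.5)"
```

```text
t 16.62 pos [ 0.4594 -0.0724  0.2166] F [-0.37  0.12 -0.9 ] open 0.0451 grip 25.0 delta [ 0.3879  0.2562 -0.0034] [-0.0017 -0.0013  0.0003] q [-0.27 -0.23  1.86 -0.    1.51 -0.66]
```

Emit:
move_arm(deltas=[0.03,0.02,0,0,0,0,0.2,0.08,0.053,0,0,0,0,0.2,0.13,0.086,0,0,0,0,0.2,0.18,0.119,0,0,0,0,0.2,0.23,0.152,0,0,0,0,0.2,0.28,0.185,0,0,0,0,0.2,0.33,0.218,0,0,0,0,0.2,0.37,0.244,0,0,0,0,0.2,0.388,0.256,0,0,0,0,0.2,0.388,0.256,0,0,0,0,0.2,0.388,0.256,0,0,0,0,0.2,0.388,0.256,0,0,0,0,0.2])

```text
t: 18.12
tool_pos: [0.548, 0.3826, 0.2178]
orientation: [-1.747, -2.611, 0.001]
force: [-0.6, -1.0, -1.0]
opening: 0.0451
gripper_force: 25.0
```

```bash
python3 -c "
from h import *
plan(.5475,.384,.088,22.5)
im,d=save('wrist','w3')
"; sed "s/{c}0/{c}2/g;s/^    im=/    save(c,c+'2');im=/" meas.py | python3 - | egrep 'row|yel|oran|black|=='
```

```text
t 18.12 pos [0.548  0.3826 0.2178] F [-0.57 -0.95 -1.02] open 0.0451 grip 25.0 delta [0.0015 0.0002 0.1298] [-0.0007  0.0003 -0.0009] q [ 0.53  0.32  1.29 -0.    1.53  0.14]
== top
yellow 240 [0.5465 0.3843 0.0504] mid [0.5469 0.3847 0.051 ] size [0.047 0.05  0.012]
black top 128 [0.4666 0.0595 0.0885] mid [0.4664 0.0603 0.0883] size [0.032 0.032 0.01 ]
black body 108 [0.4709 0.0551 0.0665] mid [0.4673 0.0588 0.0528] size [0.043 0.044 0.06 ]
row 1852 [0.5666 0.3193 0.5662] mid [0.5673 0.3175 0.385 ] size [0.049 0.034 0.504]
row 131 [0.6032 0.2534 0.1377] mid [0.6038 0.2532 0.1385] size [0.033 0.033 0.011]
row 129 [0.6272 0.1834 0.1379] mid [0.6273 0.1827 0.1388] size [0.033 0.033 0.012]
== side
yellow 371 [0.5486 0.3839 0.0518] mid [0.5487 0.3828 0.0511] size [0.047 0.049 0.014]
row 178 [0.5637 0.3235 0.622 ] mid [0.5655 0.3171 0.3863] size [0.044 0.035 0.505]
row 91 [0.612  0.2575 0.1389] mid [0.6104 0.254  0.1392] size [0.024 0.032 0.012]
row 161 [0.6295 0.1873 0.1387] mid [0.6302 0.1867 0.1392] size [0.034 0.035 0.012]
```

View pics/w3.png

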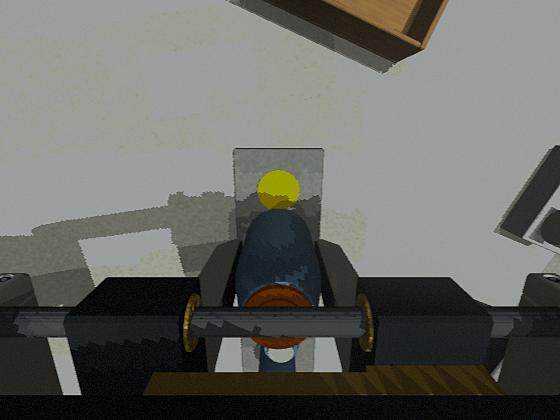

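The wrist picture shows orange held upright (plug at about (278,317)), aligned with the row, and the disc clear ahead at (278,189). Lowering onto the shelf.

Emit:
move_arm(deltas=[0.001,0,0.03,0,0,0,0.2,0.001,0,0.07,0,0,0,0.2,0.001,0,0.1,0,0,0,0.2,0.001,0,0.115,0,0,0,0.2,0.001,0,0.122,0,0,0,0.2,0.001,0,0.126,0,0,0,0.2,0.001,0,0.128,0,0,0,0.2,0.001,0,0.129,0,0,0,0.2,0.001,0,0.13,0,0,0,0.2,0.001,0,0.13,0,0,0,0.2,0.001,0,0.13,0,0,0,0.2])

```text
t: 19.65
tool_pos: [0.5476, 0.3848, 0.0883]
orientation: [1.745, 2.612, 0.0]
force: [0.2, -0.4, -1.4]
opening: 0.0445
gripper_force: 25.0
```

```bash
python3 w.py;python3 -c "
from h import *
plan(.5475,.384,.088,22.5)"
```

```text
[[-0.12, 0.13, -1.2], [0.33, -0.06, -1.27], [0.27, -0.61, -0.9], [-0.13, -0.04, -0.52], [0.14, -0.78, -1.39], [-0.25, 0.14, -0.57]] mean [ 0.04 -0.2  -0.98] [0.22 0.36 0.34] [-6.000e-02 -6.775e+01 -4.687e+01  5.000e-02 -1.000e-01  0.000e+00] 24.983809239473658 0.04486519536162562 [0.54762205 0.38483393 0.08826228]
t 19.95 pos [0.5476 0.3848 0.0883] F [-0.25  0.14 -0.57] open 0.0449 grip 25.0 delta [-0.0007 -0.0004  0.0003] [ 0.0001 -0.      0.0003] q [0.54 0.41 1.42 0.   1.31 0.14]
```

Emit:
move_arm(deltas=[-0.001,0,0.0005,0,0,0,0.2,-0.001,0,0.001,0,0,0,0.2,-0.001,0,0.001,0,0,0,0.2,-0.001,0,0.001,0,0,0,0.2])

```text
t: 20.45
tool_pos: [0.5481, 0.3844, 0.0882]
orientation: [1.745, 2.613, 0.002]
force: [-2.9, 0.3, 5.9]
opening: 0.0446
gripper_force: 25.0
```

```bash
python3 w.py
```

```text
[[-3.47, 0.9, 6.19], [-3.19, 1.59, 5.71], [-3.17, 0.2, 5.78], [-3.16, 1.52, 5.85], [-3.73, -0.08, 6.54], [-2.74, 0.65, 6.8]] mean [-3.24  0.8   6.14] [0.3  0.62 0.41] [-1.490e+00 -6.407e+01 -4.481e+01 -6.800e-01 -9.600e-01 -3.000e-02] 24.991865163476632 0.044396319408722636 [0.54813984 0.38436385 0.08823109]
```

Emit:
move_arm(deltas=[0,0,-0.0005,0,0,0,0.2,0,0,-0.0005,0,0,0,0.2,0,0,-0.0005,0,0,0,1,0,0,-0.0005,0,0,0,1,0,0,-0.0005,0,0,0,1,0,0,-0.0005,0,0,0,1,0,0,-0.0005,0,0,0,1,0,0,-0.03,0,0,0,1,0,0,-0.08,0,0,0,1,0,0,-0.13,0,0,0,1,0,0,-0.15,0,0,0,1,0,0,-0.15,0,0,0,1])

```text
t: 22.25
tool_pos: [0.5488, 0.3843, 0.2387]
orientation: [1.744, 2.611, 0.004]
force: [0.0, -0.1, -0.4]
opening: 0.0932
gripper_force: 0.0
```

```bash
python3 -c "
from h import *
plan(.467,.0592,.18,-67.5)"
```

```text
t 22.25 pos [0.5488 0.3843 0.2387] F [ 0.05 -0.08 -0.42] open 0.0932 grip 0.0 delta [-0.2691 -0.2002  0.058 ] [ 0.0022 -0.0028  1.5711] q [ 0.53  0.31  1.26 -0.    1.56  0.14]
```

Emit:
move_arm(deltas=[-0.03,-0.022,0,0,0,0.17,1,-0.06,-0.045,0,0,0,0.34,1,-0.09,-0.067,0,0,0,0.51,1,-0.13,-0.097,0,0,0,0.68,1,-0.17,-0.126,0,0,0,0.85,1,-0.21,-0.156,0,0,0,1.02,1,-0.25,-0.186,0,0,0,1.19,1,-0.269,-0.2,0.02,0,0,1.36,1,-0.269,-0.2,0.04,0,0,1.5,1,-0.269,-0.2,0.058,0,0,1.571,1,-0.269,-0.2,0.058,0,0,1.571,1,-0.269,-0.2,0.058,0,0,1.571,1])

```text
t: 23.75
tool_pos: [0.4657, 0.0589, 0.1784]
orientation: [-3.08, -0.616, 0.003]
force: [0.5, -0.8, -0.1]
opening: 0.0928
gripper_force: 0.0
```

```bash
python3 -c "
from h import *
plan(.467,.0592,.037,-67.5)
im,d=save('side','side3');W=cloud('side',d);x,y,z=np.moveaxis(W,-1,0)
for lo,hi in((.133,.15),(.06,.08),(.085,.1)):
  M=(d>0)&(np.hypot(x-.548,y-.384)<.04)&(z>lo)&(z<hi);Q=W[M];print(lo,len(Q),((Q.min(0)+Q.max(0))/2).round(4),np.ptp(Q,axis=0).round(3))
save('top','top3')
W=cloud('top',np.load('pics/top3.npy'));x,y,z=np.moveaxis(W,-1,0)
for cx,cy in((.548,.384),(.576,.316),(.604,.253),(.628,.183)):
  M=(np.hypot(x-cx,y-cy)<.033)&(z>.13)&(z<.15);Q=W[M];print(len(Q),Q.mean(0).round(4),((Q.min(0)+Q.max(0))/2).round(4))
"
```

```text
t 23.75 pos [0.4657 0.0589 0.1784] F [ 0.48 -0.79 -0.14] open 0.0928 grip 0.0 delta [0.0015 0.0003 0.1414] [-0.0006  0.0016  0.002 ] q [ 0.02 -0.2   1.9  -0.    1.44  1.19]
0.133 214 [0.5506 0.3851 0.1394] [0.035 0.034 0.013]
0.06 71 [0.5497 0.3965 0.07  ] [0.043 0.022 0.02 ]
0.085 52 [0.55   0.3978 0.0924] [0.043 0.019 0.014]
158 [0.5489 0.3807 0.1373] [0.5495 0.3819 0.1362]
155 [0.5745 0.3152 0.137 ] [0.5755 0.3163 0.1369]
152 [0.6033 0.2526 0.1372] [0.6038 0.2536 0.1371]
148 [0.6273 0.183  0.1372] [0.6273 0.1831 0.1372]
```

View pics/side3.png

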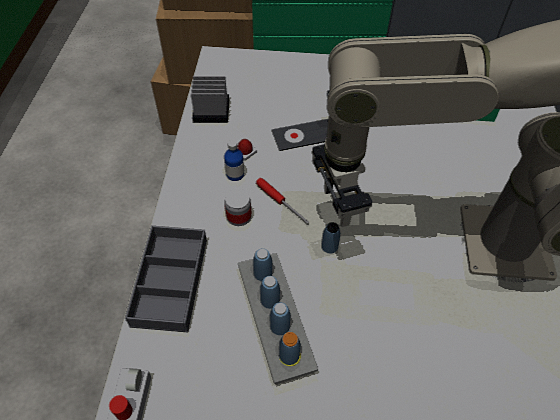

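The side picture shows orange upright on the disc at (290,348), within about 3 mm of its centre, and the row unmoved. Black stands alone at (331,238). Now I'll grasp black.

Emit:
move_arm(deltas=[0.001,0,0.06,0,0,0,1,0.001,0,0.1,0,0,0,1,0.001,0,0.13,0,0,0,1,0.001,0,0.14,0,0,0,1,0.001,0,0.14,0,0,0,1,0.001,0,0.14,0,0,0,0.2,0.001,0,0.14,0,0,0,0.2,0.001,0,0.14,0,0,0,0.2,0.001,0,0.14,0,0,0,0.2,0.001,0,0.14,0,0,0,0.2,0.001,0,0.14,0,0,0,0.2,0.001,0,0.14,0,0,0,0.2], squeeze=30)

```text
t: 25.35
tool_pos: [0.4672, 0.0591, 0.0392]
orientation: [3.081, 0.613, 0.0]
force: [-0.3, -0.0, 0.9]
opening: 0.0447
gripper_force: 29.9
```

Emit:
move_arm(deltas=[0,0,-0.02,0,0,0,0.2,0,0,-0.06,0,0,0,0.2,0,0,-0.09,0,0,0,0.2,0,0,-0.095,0,0,0,0.2,0,0,-0.095,0,0,0,0.2,0,0,-0.095,0,0,0,0.2])

```text
t: 26.1
tool_pos: [0.4658, 0.0591, 0.1321]
orientation: [-3.081, -0.613, 0.005]
force: [-0.6, 0.6, -3.6]
opening: 0.0444
gripper_force: 30.0
```

```bash
python3 -c "
from h import *
plan(.588,-.329,.132,-69)"
```

```text
t 26.1 pos [0.4658 0.0591 0.1321] F [-0.57  0.65 -3.56] open 0.0444 grip 30.0 delta [-3.570e-02  4.053e-01 -3.000e-04] [-0.0012  0.0032  0.0263] q [ 0.02 -0.16  1.95 -0.    1.35  1.2 ]
```

Emit:
move_arm(deltas=[-0.002,0.02,0,0,0,0.026,0.2,-0.005,0.06,0,0,0,0.026,0.2,-0.01,0.11,0,0,0,0.026,0.2,-0.014,0.16,0,0,0,0.026,0.2,-0.019,0.21,0,0,0,0.026,0.2,-0.023,0.26,0,0,0,0.026,0.2,-0.027,0.31,0,0,0,0.026,0.2,-0.032,0.36,0,0,0,0.026,0.2,-0.035,0.39,0,0,0,0.026,0.2,-0.036,0.405,0,0,0,0.026,0.2,-0.036,0.405,0,0,0,0.026,0.2,-0.036,0.405,0,0,0,0.026,0.2])

```text
t: 27.6
tool_pos: [0.5887, -0.3273, 0.1335]
orientation: [-3.087, -0.574, 0.001]
force: [0.1, 0.8, -4.2]
opening: 0.0446
gripper_force: 30.0
```

```bash
python3 -c "
from h import *
save('side','side4');save('top','top4')
plan(.588,-.329,.132,-69)
W=cloud('side',np.load('pics/side4.npy'));x,y,z=np.moveaxis(W,-1,0)
M=(np.hypot(x-.588,y+.329)<.03)&(z>.08)&(z<.12);Q=W[M];print(len(Q),((Q.min(0)+Q.max(0))/2).round(4),np.ptp(Q,axis=0).round(3))
W=cloud('top',np.load('pics/top4.npy'));x,y,z=np.moveaxis(W,-1,0)
for cx,cy in((.548,.384),(.576,.316),(.604,.253),(.628,.183)):
  M=(np.hypot(x-cx,y-cy)<.033)&(z>.13)&(z<.15);Q=W[M];print(len(Q),Q.mean(0).round(4))
im=cv2.imread('pics/side4.png');cv2.imwrite('pics/s4.png',cv2.resize(im[40:390,180:420],None,fx=1.7,fy=1.7))
"
```

```text
t 27.7 pos [ 0.5889 -0.3274  0.1341] F [-0.12 -0.5  -4.21] open 0.0447 grip 30.0 delta [-0.0015  0.0012  0.0021] [-0.0005  0.0001  0.0016] q [-0.58  0.38  1.37  0.    1.39  0.62]
86 [ 0.5903 -0.315   0.1062] [0.045 0.025 0.024]
160 [0.5488 0.3806 0.1374]
153 [0.5744 0.3155 0.137 ]
152 [0.6035 0.2525 0.1371]
151 [0.6273 0.1831 0.1368]
```

View pics/s4.png

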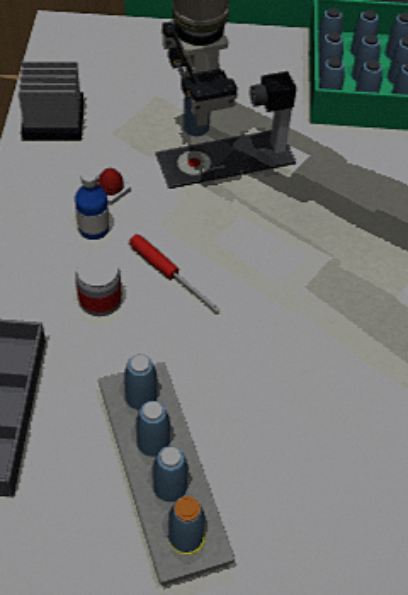

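The crop shows black held upright above the red dot at (195,118), in front of the lens at (258,95). Orange stands on its disc at (187,525) and everything else is in place. Letting the arm settle, then handing in.

Emit:
move_arm(deltas=[0,0,0.002,0,0,0,0.2,0,0,0.002,0,0,0,0.2,0,0,0.002,0,0,0,0.2,0,0,0.002,0,0,0,0.2])

```text
t: 28.2
tool_pos: [0.5889, -0.3288, 0.1322]
orientation: [3.089, 0.573, 0.0]
force: [0.1, -0.4, -4.4]
opening: 0.0445
gripper_force: 30.0
```

```bash
python3 -c "
from h import *
plan(.588,-.329,.132,-69);print(robot.close_job())"
```

```text
t 28.2 pos [ 0.5889 -0.3288  0.1322] F [ 0.1  -0.36 -4.38] open 0.0445 grip 30.0 delta [-0.001  -0.0001  0.0002] [ 0.0001 -0.      0.0003] q [-0.59  0.39  1.37 -0.    1.39  0.62]
the job is handed in; nothing more can be done
None
```

Job handed in at about 28 s (no verdict was returned): the lighter orange-plugged shell (about 1.5 N) stands released on the yellow disc, and the heavier black-plugged shell (about 4 N) is held upright over the target in front of the lens.

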